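# Unlatch and open the control box on the test bench

### The arm

A 6-joint arm with a two-finger parallel gripper is mounted at the origin on the work surface. World frame = base frame: x ahead of the robot, y to its left, z up, the work surface at z = 0. Lengths are in m, angles in rad, forces in N, time in s.
With the tool pointing down it reaches from about 0.25 to 0.8 m from the base axis. Payload 3.9 kg.
Tool frame: the origin (TCP) lies on the centre line of the jaws, within the pads' length; the fingertips stand 25 mm ahead of it and the grasp point (between the pads) lies 6 mm ahead of it; z points along the fingers, y is the line along which they close (so a half turn about z gives the same grasp; the last joint's range is limited). The gripper opens to 85 mm and grips with 20 to 120 N. Pads are 22 mm wide; open, the fingers measure 114 mm over their backs; the gripper's body (76 mm by 85 mm) begins 54 mm behind the grasp point. The pads swing forward as they close: fully open they stand 13 mm farther back than shut.
Start: joints at [-1.168, 0.26, -0.138, 1.173, 0, 1.571], TCP at [0.206, -0.483, 0.256] pointing down, gripper open.
Joint ranges: [-2.78, 2.78], [-0.83, 1.72], [-1.28, 1.37], [-1.9, 2.12], [-1.57, 1.48], [-3.14, 3.14]. Speed limits (rad/s): [2.57, 2.57, 3.14, 3.14, 3.14, 3.14].

### API

Orientations are given as a rotation vector (axis times angle).
In Python, from rig import manip, optics, monitor gives the robot as it stands (manip), with the cameras (optics) and the readings (monitor).
- The arm moves only by the tool drive_effector, called after "Request:" as name(argument=value, ...), one argument or row to a line, values as JSON. Schema: {"type":"object","properties":{"motion":{"type":"object","properties":{"sx":{"type":"array","items":{"type":"number"},"minItems":1,"maxItems":20},"sy":{"type":"array","items":{"type":"number"},"minItems":1,"maxItems":20},"sz":{"type":"array","items":{"type":"number"},"minItems":1,"maxItems":20},"turn":{"type":"array","items":{"type":"number"},"minItems":1,"maxItems":20}},"additionalProperties":false,"required":["sx","sy","sz","turn"]},"aperture":{"type":"number"},"grip_n":{"type":"number"},"only":{"type":"string"},"quiet":{"type":"boolean"},"lines":{"type":"string"}},"required":["motion"],"additionalProperties":false}. motion is an object with one list for each field, all of the same length, 1 to 20, a row being the entries at one place: sx, sy, sz (the shift in m), turn (a turn about the tool's z in rad); each row shifts and turns the commanded pose from where the row before left it, along the tool's axes as they then stand; what a row does not reach is not made up. A row lasts 1/12 s, in which the tool goes at most 0.0417 m and 0.125 rad, less where a joint would pass 70% of its speed; a pose out of reach is approached as far as the arm can. aperture is the finger opening in m, set as the call begins (left out keeps the last). The fingers move at their own pace and stop on an object; grip_n is the grip in N (left out, the last holds). Time passes only in rows, so rows that do not move let the fingers close. The tool returns the time, the measured TCP pose, the force, the opening and the grip force at its end. only (a regular expression) keeps the lines of the reply that match it, lines (a string "A,B") keeps lines A to B, and quiet returns only ok. Input that does not fit is refused with a message, and nothing moves.
- monitor.get_obs(): the state, without advancing time (a new reading comes with each control period).
- optics.get_image(name): name is "side" or "top"; returns a dict with "color" (384x512x3 uint8, red, green, blue), "camera_matrix" (3x3 intrinsics, pixels), "R" (3x3) and "t" (3): a world point X has camera coordinates R X + t. Camera axes: x right, y down, z forward; pixel columns grow to the right and rows downward; lengths in m; the calibration is good to about 2 mm. A picture is of the moment at which its call begins. There is no depth.
- manip.job_done(): hands the job in; it is judged then, once.
The state is a dict: "clock": time; "joint_positions": joint angles; "dq": joint speeds; "joint_efforts": joint torques, N m; "tcp_pos": TCP position; "orientation": TCP orientation; "force": force on the tool from outside, world axes, zero at the start; "moment": the same for the moment, N m; "width": finger opening in m; "finger_force": force on a finger pad.
Only numpy, scipy, OpenCV 4.12 (cv2) and the standard library are available. Lean on these libraries where they do the work, as an engineer would, in place of code of your own. Each camera call takes 0.05 s, during which the arm holds its last target. There are 200 camera calls.

### The job

Open the control box on the bench so its boards can be serviced: turn both quarter-turn wing latches a full quarter turn counter-clockwise to unlocked, then lift the door by its pull tab and swing it all the way back until it stands against its stop. Leave the door open with both latches still unlocked, and do not disturb the things lying around the box.

Things in the scene. Friction and masses are not known exactly. Their poses are not given: they have to be found in the camera images.
- box: Light grey sheet-steel control box, 150 (its x) x 300 (its y) x 80 mm high without the door, bolted to the bench on its back, door facing up. Origin: centre of its underside; x points from the front wall (pull-tab side) to the hinge side, y to the left, z up. Black cable glands stick out 20 mm from both short ends at 40 mm height, bolted lugs 21 mm at bench level.
- door (a joint): Door hinge, rad: 0 shut, grows as the door swings up and away over the hinge, 1.57 upright, 1.92 at its stop. Door: light grey plate 150 x 300 x 12 mm, 0.4 kg, on the box rim (underside 80, top face 92 mm above the bench). Stiff hinge (0.6 N m friction): it stays at any angle; lifting it at the tab takes about 6 N. A locked latch's tongue, under a flange in the box, holds it shut.
- hinge_line (a point): Middle of the hinge axis, which runs along the box's y: 79 mm from the box's centre towards its +x, 82 mm above the bench. The point's axes turn with the door and equal the box's when it is shut.
- tab_edge (a point): Middle of the lower front edge of the pull tab: black, 50 mm wide (along y), 30 mm out from the middle of the door's front edge, 10 mm thick. Shut, its underside is 81 mm above the bench, the space under it is free down to the bench, and this point lies 184 mm in front of the hinge axis and 1 mm below it. Moves with the door.
- latch_left (a joint): Turn of the left (box +y) latch, rad: 0 fully locked, grows counter-clockwise seen from above, 1.57 fully unlocked at its stop. Locked, the wing lies square to the door's front edge (along box x); unlocked, parallel to it. The tongue under the door points with the wing's front end and clears the flange from 1.1 rad; unlocked means over 1.35. 0.1 N m of friction; stays where left.
- latch_right (a joint): The same for the right (box -y) latch; it too unlocks counter-clockwise.
- latch_left_wing (a point): Centre of the left latch's dark steel wing, on its turning axis: wing 52 mm long, 8 mm thick, 18 mm high, from 6 to 24 mm above the door's top face (this point 15 mm above it); beneath it a hub of 8 mm radius. The axis is 32 mm behind the door's front edge and 105 mm left of its middle. The point's x axis lies along the wing and equals the box's x when fully locked.
- latch_right_wing (a point): The same for the right latch, 105 mm right of the door's middle.
- multimeter: Bystander: black hand multimeter 150 x 74 x 42 mm lying on the bench beside one short end of the box. Origin: centre of its underside. Leave alone.
- module: Bystander: white wireless module 100 x 100 x 26 mm on the bench beside the other short end of the box. Origin: centre of its underside. Leave alone.
- screwdriver: Bystander: black-handled screwdriver 190 mm long lying on the bench behind the box. Leave alone.

How it is judged:
On the way, in this order (a step that is already met when the one before it is completed fails the run):
1. both latches turned to unlocked (over 1.35 rad) with the door still shut (value of joint each of latch_left, latch_right above 1.35 rad and value of joint door below 0.08 rad), for 0.2 s.
2. the door swung back past 1.75 rad (value of joint door above 1.75 rad), for 0.2 s.
At the end, for the whole second after the job is handed in: The door stands open at rest at more than 1.75 rad (its stop is at 1.92) and both latches are still unlocked (each more than 1.35 rad of 1.57) (value of joint door above 1.75 rad and velocity of joint door between -0.05 and 0.05 rad/s and value of joint each of latch_left, latch_right above 1.35 rad); the robot touches nothing.
It fails at once if a bystander (multimeter, module or screwdriver) moved more than 25 mm (distance of any of multimeter, module, screwdriver from where it was at the start of the episode above 0.025 m).
It also fails if it takes over 58 s, if anything falls off the work surface, if the arm or the gripper's body presses on something with over 40 N, if the wrist force passes 120 N, or if a joint passes its speed limit or range.

## Working session

There is one attempt and no reset: what is moved stays moved. The work goes in short steps, Python scripts to look and compute and a tool call to move; the robot and the scene stay as the last step left them, time stands still between calls to the robot, and variables do not carry over. Pictures are saved under pics/ and viewed, at most 12 in all, crops included, and the job is handed in when it is done.

```bash
ls; mkdir -p pics; python3 - <<'E'
from rig import manip, optics, monitor
import cv2,numpy as np
print(monitor.get_obs())
for n in("top","side"):
    d=optics.get_image(n); cv2.imwrite(f"pics/{n}0.png",d["color"][:,:,::-1])
    np.savez(f"pics/{n}.npz",K=d["camera_matrix"],R=d["R"],t=d["t"]); print(d["camera_matrix"],d["R"],d["t"])
E
```

```text
pics
rig.py
{'clock': 0.0, 'joint_positions': array([-1.16802709e+00,  2.60696657e-01, -1.39400363e-01,  1.17269248e+00,
       -1.20040377e-05,  1.57082418e+00]), 'dq': array([-0.00024039,  0.0007166 , -0.00014431, -0.00043463,  0.00046845,
       -0.00259796]), 'joint_efforts': array([-2.59213575e-04, -4.05676568e+01,  2.53922385e+01,  1.87033979e-02,
       -2.55287696e-04,  7.55111557e-06]), 'tcp_pos': array([ 0.20552733, -0.48239815,  0.25544639]), 'orientation': array([-3.07620043e+00, -6.27967733e-01,  6.44372774e-04]), 'force': array([ 0.65818507, -0.58948303,  0.10526614]), 'moment': array([-0.0244355 ,  0.00713092,  0.02164456]), 'finger_force': 0.0, 'width': 0.0858468950235124}
[[373.29426128   0.         250.663493  ]
 [  0.         373.29426128 191.69566731]
 [  0.           0.           1.        ]] [[-0.01534908 -0.99951402  0.0271316 ]
 [-0.9915941   0.01172972 -0.12885476]
 [ 0.12847389 -0.02888134 -0.99129225]] [0.01865667 0.58548922 1.05082155]
[[409.70356032   0.         255.21274798]
 [  0.         409.70356032 185.68625622]
 [  0.           0.           1.        ]] [[-0.96647183 -0.25556124  0.02491301]
 [-0.1713923   0.56981744 -0.80369943]
 [ 0.19119855 -0.78102275 -0.59451373]] [0.59984646 0.17537281 1.21417078]
```

View pics/top0.png

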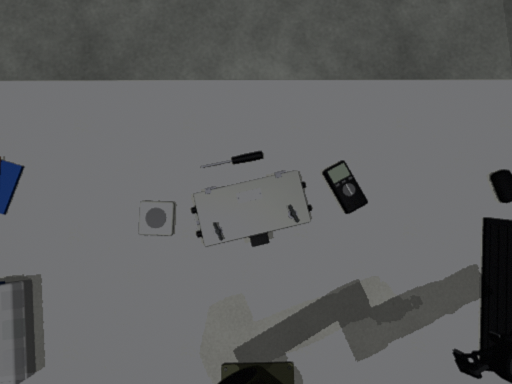

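View pics/side0.png

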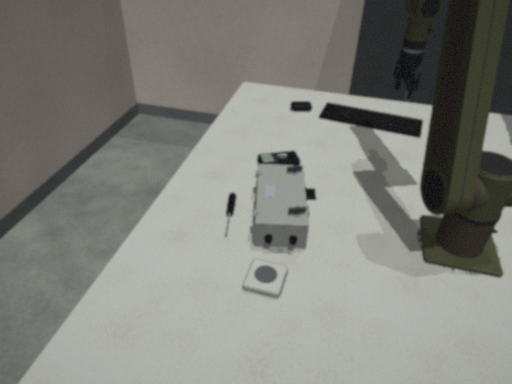

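Top view: the door spans roughly (193,193), (300,171), (311,220) and (202,245), the wings are near (218,231) and (293,213), and the tab is at (260,239). I'll enlarge both views.

```bash
python3 - <<'E'
import cv2,numpy as np
a=cv2.imread("pics/top0.png")[155:260,180:325]; b=cv2.imread("pics/side0.png")[150:255,235:330]
a=np.clip(a*1.8,0,255).astype('u1')
cv2.imwrite("pics/c1.png",cv2.resize(a,None,fx=5.5,fy=5.5,interpolation=cv2.INTER_CUBIC))
cv2.imwrite("pics/c2.png",cv2.resize(b,None,fx=5.5,fy=5.5,interpolation=cv2.INTER_CUBIC))
E
```

```text
(no output)
```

View pics/c1.png

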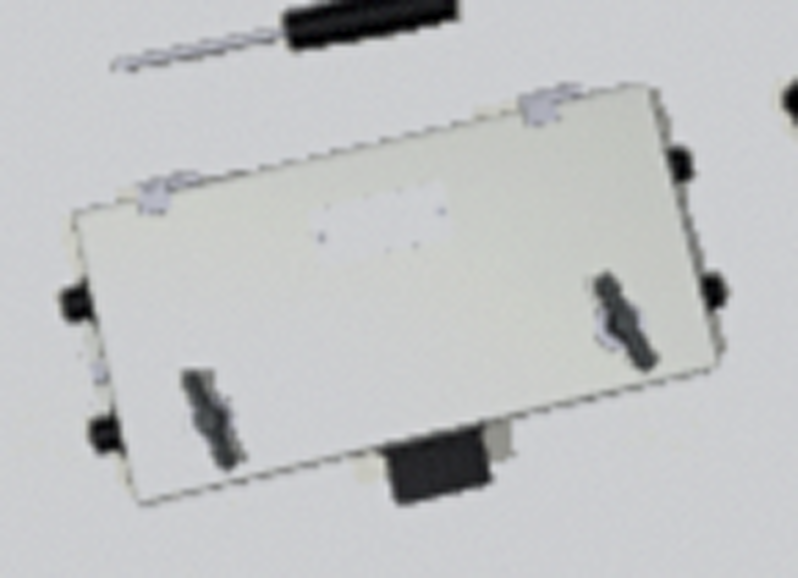

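View pics/c2.png

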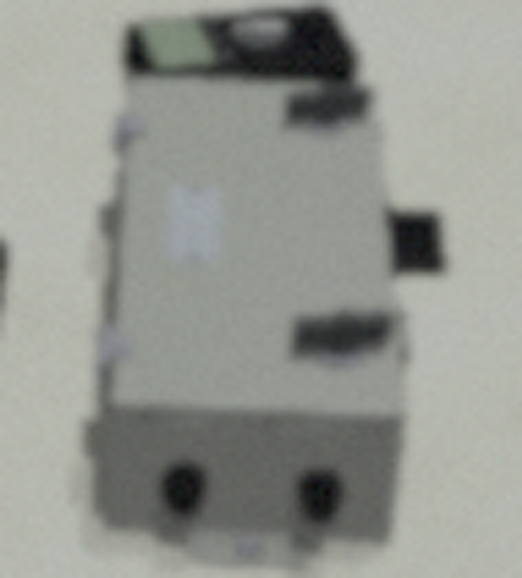

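The top crop gives door corners at (76,213), (648,86), (718,364) and (143,502), tab outer corners at (400,503) and (490,482), and wings from (197,373) to (232,465) and from (604,280) to (647,365). The side crop agrees with this: wings at (330,107) and (342,335), tab at (441,240). Both wings look slightly turned counter-clockwise already. Next is a pose fit.

```bash
cat > h.py <<'E'
import numpy as np
from scipy.spatial.transform import Rotation as Ro
C={n:np.load(f"pics/{n}.npz") for n in("top","side")}
def proj(n,X):
    c=C[n]; p=(np.atleast_2d(X)@c["R"].T+c["t"])@c["K"].T; return p[:,:2]/p[:,2:]
def ray(n,uv,z):
    c=C[n]; d=c["R"].T@np.linalg.solve(c["K"],[*uv,1]); o=-c["R"].T@c["t"]; return o+d*(z-o[2])/d[2]
def b2w(p,b):
    x,y,a=p; b=np.atleast_2d(b); c,s=np.cos(a),np.sin(a)
    return np.c_[x+c*b[:,0]-s*b[:,1],y+s*b[:,0]+c*b[:,1],b[:,2]]
E
python3 - <<'E'
from h import *
from scipy.optimize import least_squares
top=[((76,213),(.075,.15,.092)),((648,86),(.075,-.15,.092)),((718,364),(-.075,-.15,.092)),((143,502),(-.075,.15,.092)),((400,503),(-.105,.025,.091)),((490,482),(-.105,-.025,.091)),((215,419),(-.043,.105,.116)),((625,322),(-.043,-.105,.116))]
side=[((402,415),(-.075,.15,.092)),((443,270),(-.105,.025,.086)),((440,212),(-.105,-.025,.086)),((330,107),(-.043,-.105,.107)),((342,335),(-.043,.105,.107))]
off={"top":(180,155),"side":(235,150)}
un=lambda n,c:np.array(off[n])+(np.array(c)+.5)/5.5-.5
def res(p): return np.concatenate([(proj(n,b2w(p,[b for _,b in L]))-[un(n,c) for c,_ in L]).ravel() for n,L in(("top",top),("side",side))])
r=least_squares(res,[.5,0,.2],loss='soft_l1'); p=r.x; print(p,np.round(res(p).reshape(-1,2),1).tolist())
rt=least_squares(lambda q:res(q)[:16],[.5,0,.2]).x; print("top only",rt)
np.save("pose.npy",p)
for nm,a,b in(("L",(197,373),(232,465)),("R",(604,280),(647,365))):
    A,B=[ray("top",un("top",c),.116) for c in(a,b)]; d=A-B; print(nm,(A+B)/2,np.arctan2(d[1],d[0])-p[2],np.hypot(*d[:2]))
for n,b in(("Lw",(-.043,.105,.107)),("Rw",(-.043,-.105,.107)),("hinge",(.079,0,.082)),("tab",(-.105,0,.081))): print(n,b2w(p,b)[0])
E
```

```bash
cat > go.py <<'E'
import sys; from h import *; from rig import manip, optics, monitor
o=monitor.get_obs(); M=Ro.from_rotvec(o["orientation"]).as_matrix(); g=[float(v) for v in sys.argv[1:]]
psi=np.arctan2(M[1,0],M[0,0]); print("t",round(o["clock"],2),"p",np.round(o["tcp_pos"],4),"psi %.3f q6 %.3f w %.4f"%(psi,o["joint_positions"][5],o["width"]),"F",np.round(o["force"],1),"M",np.round(o["moment"],2))
if g: print("d",np.round(M.T@(np.array(g[:3])-o["tcp_pos"]),4),"turn",round(psi-g[3],3))
E
```

Request:
drive_effector(
  motion={"sx":[0.0311, 0.0311, 0.0311, 0.0311, 0.0311, 0.0311, 0.0311, 0.0311, 0.0311, 0.0311, 0.0311, 0.0311, 0.0311, 0.0311, 0, 0, 0], "sy":[-0.0163, -0.0163, -0.0163, -0.0163, -0.0163, -0.0163, -0.0163, -0.0163, -0.0163, -0.0163, -0.0163, -0.0163, -0.0163, -0.0163, 0, 0, 0], "sz":[0, 0, 0, 0, 0, 0, 0, 0, 0, 0, 0, 0, 0, 0, 0, 0, 0], "turn":[-0.003, -0.003, -0.003, -0.003, -0.003, -0.003, -0.003, -0.003, -0.003, -0.003, -0.003, -0.003, -0.003, -0.003, 0, 0, 0]},
  aperture=0.05,
)

```text
clock: 1.52
tcp_pos: [0.5088, -0.0964, 0.2558]
orientation: [-3.064, -0.694, 0.003]
force: [-0.2, 0.3, 0.5]
width: 0.0499
finger_force: 0.0
```

```bash
python3 go.py 0.5167 -0.1015 0.124 0.43
```

```text
t 1.52 p [ 0.5088 -0.0964  0.2558] psi 0.445 q6 2.509 w 0.0499 F [-0.2  0.3  0.5] M [-0.02  0.02 -0.  ]
d [0.0051 0.0081 0.1318] turn 0.015
```

Request:
drive_effector(
  motion={"sx":[0.005, 0, 0, 0, 0, 0, 0], "sy":[0.008, 0, 0, 0, 0, 0, 0], "sz":[0.03, 0.03, 0.03, 0.025, 0.0165, 0, 0], "turn":[0, 0, 0, 0, 0, 0, 0]},
)

```text
clock: 2.1
tcp_pos: [0.5158, -0.1025, 0.1243]
orientation: [-3.064, -0.69, 0.004]
force: [-0.1, 0.1, 0.5]
width: 0.0499
finger_force: 0.0
```

```bash
python3 go.py 0.5167 -0.1015 0.124 0.43
python3 - <<'E'
from rig import manip, optics, monitor
import cv2,numpy as np
d=optics.get_image("side")["color"][120:260,210:350,::-1]; e=optics.get_image("top")["color"][150:290,200:340,::-1]
cv2.imwrite("pics/r1.png",cv2.resize(np.hstack([d,np.clip(e*1.8,0,255).astype('u1')]),None,fx=2.8,fy=2.8,interpolation=cv2.INTER_CUBIC))
E
```

```text
t 2.1 p [ 0.5158 -0.1025  0.1243] psi 0.443 q6 2.503 w 0.0499 F [-0.1  0.1  0.5] M [-0.01 -0.03 -0.03]
d [ 0.0012 -0.0005  0.0003] turn 0.013
```

View pics/r1.png

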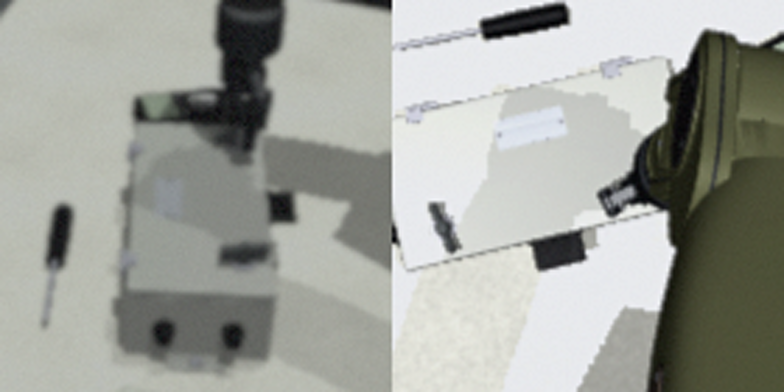

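The gripper is over the right wing (side crop about (245,115)) with a finger on each side. The arm hides the details, so I'll close and check the width.

Request:
drive_effector(
  motion={"sx":[0, 0, 0, 0, 0, 0, 0, 0], "sy":[0, 0, 0, 0, 0, 0, 0, 0], "sz":[0, 0, 0, 0, 0, 0, 0, 0], "turn":[0, 0, 0, 0, 0, 0, 0, 0]},
  aperture=0.0,
  grip_n=30,
)

```text
clock: 2.87
tcp_pos: [0.5179, -0.1009, 0.1266]
orientation: [-3.064, -0.694, -0.003]
force: [-2.6, 2.3, 8.3]
width: 0.0071
finger_force: 44.5
```

```bash
python3 go.py 0.5167 -0.1015 0.124 1.72
```

```text
t 2.87 p [ 0.5179 -0.1009  0.1266] psi 0.446 q6 2.503 w 0.0071 F [-2.6  2.3  8.3] M [0.35 0.48 0.1 ]
d [-0.0013  0.      0.0026] turn -1.274
```

Request:
drive_effector(
  motion={"sx":[0, 0, 0, 0, 0, 0, 0, 0, 0, 0, 0, 0, 0, 0, 0, 0], "sy":[0, 0, 0, 0, 0, 0, 0, 0, 0, 0, 0, 0, 0, 0, 0, 0], "sz":[-0.004, 0, 0, 0, 0, 0, 0, 0, 0, 0, 0, 0, 0, 0, 0, 0], "turn":[0, -0.1, -0.1, -0.1, -0.1, -0.1, -0.1, -0.1, -0.1, -0.1, -0.1, -0.1, -0.1, -0.07, 0, 0]},
)

```text
clock: 4.2
tcp_pos: [0.5182, -0.1012, 0.128]
orientation: [2.057, 2.374, 0.002]
force: [5.3, 0.6, -11.9]
width: 0.0071
finger_force: 32.2
```

```bash
python3 go.py 0.5167 -0.1015 0.124 1.743
```

```text
t 4.2 p [ 0.5182 -0.1012  0.128 ] psi 1.714 q6 1.235 w 0.0071 F [  5.3   0.6 -11.9] M [ 0.12 -1.08  0.08]
d [-0.0001 -0.0015  0.004 ] turn -0.029
```

Request:
drive_effector(
  motion={"sx":[0, 0, 0, 0, 0, 0, 0, 0, 0, 0], "sy":[0, 0, 0, 0, 0, 0, 0, 0, 0, 0], "sz":[0, 0, 0, 0, 0, 0, -0.03, -0.03, 0, 0], "turn":[-0.03, 0, 0, 0, 0, 0, 0, 0, 0, 0]},
  aperture=0.05,
)

```text
clock: 5.03
tcp_pos: [0.5189, -0.1018, 0.1908]
orientation: [2.018, 2.402, 0.004]
force: [0.4, 0.6, -0.7]
width: 0.0503
finger_force: 0.0
```

```bash
python3 go.py 0.4723 0.102 0.127 0.36
```

```text
t 5.03 p [ 0.5189 -0.1018  0.1908] psi 1.744 q6 1.203 w 0.0503 F [ 0.4  0.6 -0.7] M [-0.02  0.05 -0.04]
d [ 0.2089 -0.011   0.0634] turn 1.384
```

Request:
drive_effector(
  motion={"sx":[0.026, 0.026, 0.026, 0.026, 0.026, 0.026, 0.026, 0.026, 0, 0, 0, 0, 0, 0, 0, 0, 0, 0, 0, 0], "sy":[-0.0014, -0.0014, -0.0014, -0.0014, -0.0014, -0.0014, -0.0014, -0.0014, 0, 0, 0, 0, 0, 0, 0, 0, 0, 0, 0, 0], "sz":[0, 0, 0, 0, 0, 0, 0, 0, 0, 0, 0, 0, 0, 0, 0, 0, 0, 0, 0, 0], "turn":[0, 0, 0, 0, 0, 0, 0, 0, 0.115, 0.115, 0.115, 0.115, 0.115, 0.115, 0.115, 0.115, 0.115, 0.115, 0.115, 0.115]},
)

```text
clock: 6.7
tcp_pos: [0.4693, 0.1012, 0.1875]
orientation: [3.091, 0.561, -0.004]
force: [-0.1, -0.0, 0.0]
width: 0.0502
finger_force: 0.0
```

Request:
drive_effector(
  motion={"sx":[0, 0], "sy":[0, 0], "sz":[0, 0], "turn":[0, 0]},
)

```text
clock: 6.87
tcp_pos: [0.4696, 0.1013, 0.1879]
orientation: [3.089, 0.574, -0.003]
force: [-0.3, -0.1, 0.3]
width: 0.05
finger_force: 0.0
```

```bash
python3 go.py 0.473 0.1025 0.127 0.36
python3 - <<'E'
from rig import manip, optics, monitor
import cv2,numpy as np
d=optics.get_image("side")["color"][130:250,230:330,::-1]
cv2.imwrite("pics/r2.png",cv2.resize(d,None,fx=4.5,fy=4.5,interpolation=cv2.INTER_CUBIC))
E
```

```text
t 6.87 p [0.4696 0.1013 0.1879] psi 0.368 q6 2.987 w 0.0500 F [-0.3 -0.1  0.3] M [0.04 0.02 0.04]
d [0.0037 0.0001 0.0609] turn 0.008
```

View pics/r2.png

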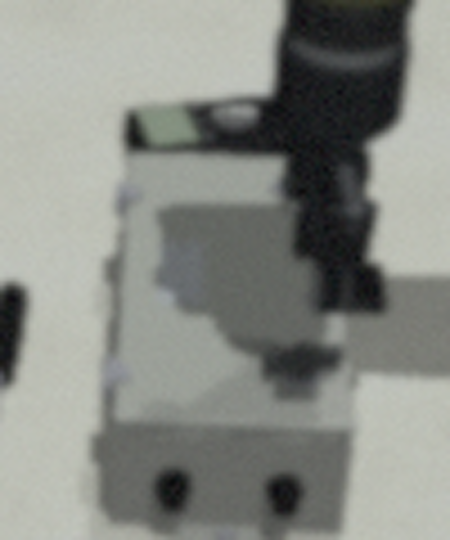

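The left wing is still locked at about (300,365) in the crop, and the gripper stands above it. The right wing is hidden. Next I lower the gripper and grip.

Request:
drive_effector(
  motion={"sx":[0.0035, 0, 0, 0], "sy":[0, 0, 0, 0], "sz":[0.03, 0.0305, 0, 0], "turn":[0, 0, 0, 0]},
)

```text
clock: 7.25
tcp_pos: [0.4716, 0.1023, 0.1271]
orientation: [3.089, 0.572, -0.008]
force: [0.5, 1.1, 1.6]
width: 0.0502
finger_force: 0.0
```

Request:
drive_effector(
  motion={"sx":[0, 0, 0, 0, 0, 0, 0, 0], "sy":[0, 0, 0, 0, 0, 0, 0, 0], "sz":[0, 0, 0, 0, 0, 0, 0, 0], "turn":[0, 0, 0, 0, 0, 0, 0, 0]},
  aperture=0.0,
  grip_n=30,
)

```text
clock: 7.92
tcp_pos: [0.4743, 0.1046, 0.1297]
orientation: [-3.085, -0.571, -0.004]
force: [-1.4, 5.4, 1.8]
width: 0.0067
finger_force: 33.7
```

```bash
python3 go.py 0.473 0.1025 0.127 1.725
```

```text
t 7.92 p [0.4743 0.1046 0.1297] psi 0.366 q6 2.990 w 0.0067 F [-1.4  5.4  1.8] M [0.97 0.23 0.07]
d [-0.0019  0.0015  0.0027] turn -1.359
```

Request:
drive_effector(
  motion={"sx":[0.001, 0, 0, 0, 0, 0, 0, 0, 0, 0, 0, 0, 0, 0, 0, 0, 0], "sy":[-0.002, 0, 0, 0, 0, 0, 0, 0, 0, 0, 0, 0, 0, 0, 0, 0, 0], "sz":[0, 0, 0, 0, 0, 0, 0, 0, 0, 0, 0, 0, 0, 0, 0, 0, 0], "turn":[0, -0.1, -0.1, -0.1, -0.1, -0.1, -0.1, -0.1, -0.1, -0.1, -0.1, -0.1, -0.1, -0.1, -0.07, 0, 0]},
)

```text
clock: 9.33
tcp_pos: [0.4728, 0.1057, 0.1293]
orientation: [-2.03, -2.395, -0.001]
force: [-3.5, 1.8, 5.5]
width: 0.0067
finger_force: 34.2
```

```bash
python3 go.py 0.473 0.1025 0.127 1.743
```

```text
t 9.33 p [0.4728 0.1057 0.1293] psi 1.736 q6 1.624 w 0.0067 F [-3.5  1.8  5.5] M [0.53 0.86 0.12]
d [-0.0031 -0.0004  0.0023] turn -0.007
```

Request:
drive_effector(
  motion={"sx":[0, 0, 0, 0, 0, 0, 0, 0, 0], "sy":[0, 0, 0, 0, 0, 0, 0, 0, 0], "sz":[0, 0, 0, 0, 0, -0.03, -0.04, 0, 0], "turn":[0, 0, 0, 0, 0, 0, 0, 0, 0]},
  aperture=0.05,
)

```text
clock: 10.08
tcp_pos: [0.476, 0.1053, 0.2006]
orientation: [2.03, 2.393, 0.007]
force: [-0.5, -0.6, 0.9]
width: 0.0496
finger_force: 0.0
```

```bash
python3 go.py 0.4426 -0.009 0.16 0.213
```

```text
t 10.08 p [0.476  0.1053 0.2006] psi 1.735 q6 1.625 w 0.0496 F [-0.5 -0.6  0.9] M [ 0.03  0.04 -0.02]
d [-0.1073 -0.0518  0.0403] turn 1.522
```

Request:
drive_effector(
  motion={"sx":[-0.0268, -0.0268, -0.0268, -0.0268, 0, 0, 0, 0, 0, 0, 0, 0, 0, 0, 0, 0, 0, 0, 0], "sy":[-0.013, -0.013, -0.013, -0.013, 0, 0, 0, 0, 0, 0, 0, 0, 0, 0, 0, 0, 0, 0, 0], "sz":[0, 0, 0, 0, 0, 0, 0, 0, 0, 0, 0, 0, 0, 0, 0, 0, 0, 0, 0], "turn":[0, 0, 0, 0, 0.117, 0.117, 0.117, 0.117, 0.117, 0.117, 0.117, 0.117, 0.117, 0.117, 0.117, 0.117, 0.117, 0, 0]},
  aperture=0.085,
)

```text
clock: 11.67
tcp_pos: [0.4393, -0.0094, 0.1973]
orientation: [-3.123, -0.34, 0.003]
force: [0.7, -0.1, 0.1]
width: 0.085
finger_force: 0.0
```

```bash
python3 go.py 0.4426 -0.009 0.094 0.213
python3 - <<'E'
from rig import manip, optics, monitor
import cv2,numpy as np
d=optics.get_image("side")["color"][130:250,230:330,::-1]
cv2.imwrite("pics/r3.png",cv2.resize(d,None,fx=4.5,fy=4.5,interpolation=cv2.INTER_CUBIC))
E
```

```text
t 11.67 p [ 0.4393 -0.0094  0.1973] psi 0.217 q6 2.904 w 0.0850 F [ 0.7 -0.1  0.1] M [-0.   -0.06  0.03]
d [0.0035 0.0004 0.1033] turn 0.004
```

View pics/r3.png

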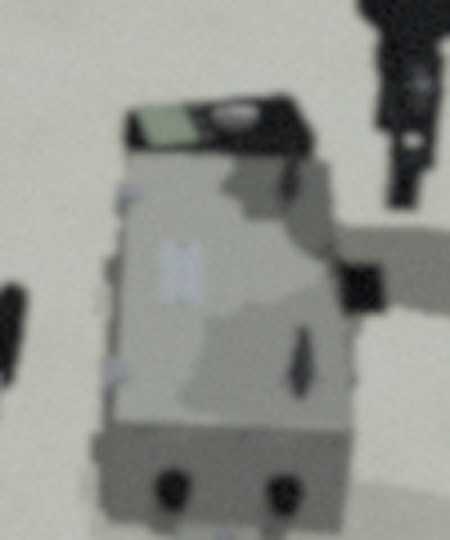

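Both wings now lie along the front edge, at (290,180) and (300,362) in the crop, and the tab at (362,287) is free. Now the tab.

Request:
drive_effector(
  motion={"sx":[0.0035, 0, 0, 0, 0], "sy":[0, 0, 0, 0, 0], "sz":[0.035, 0.035, 0.033, 0, 0], "turn":[0, 0, 0, 0, 0]},
)

```text
clock: 12.13
tcp_pos: [0.4413, -0.0086, 0.0941]
orientation: [-3.123, -0.337, 0.008]
force: [-0.1, -0.2, 0.4]
width: 0.0851
finger_force: 0.0
```

Request:
drive_effector(
  motion={"sx":[0, 0, 0, 0, 0, 0, 0], "sy":[0, 0, 0, 0, 0, 0, 0], "sz":[0, 0, 0, 0, 0, 0, 0], "turn":[0, 0, 0, 0, 0, 0, 0]},
  aperture=0.03,
  grip_n=40,
)

```text
clock: 12.72
tcp_pos: [0.4454, -0.0092, 0.0975]
orientation: [3.121, 0.335, 0.007]
force: [-0.8, -2.0, 5.1]
width: 0.049
finger_force: 40.9
```

```bash
python3 go.py 0.4426 -0.009 0.094 0.213
```

```text
t 12.72 p [ 0.4454 -0.0092  0.0975] psi 0.214 q6 2.908 w 0.0490 F [-0.8 -2.   5.1] M [-0.5   0.14  0.07]
d [-0.0027 -0.0008  0.0035] turn 0.001
```

```bash
python3 - <<'E'
import numpy as np
f=.023+np.linspace(0,1.9,20); r=.1734
print(np.round(np.c_[-np.diff(np.cos(f)),-np.diff(np.sin(f))]*r,4).tolist())
E
```

```text
[[0.0013, -0.0173], [0.003, -0.0171], [0.0047, -0.0167], [0.0063, -0.0161], [0.0079, -0.0154], [0.0094, -0.0146], [0.0108, -0.0136], [0.0121, -0.0124], [0.0133, -0.0111], [0.0143, -0.0098], [0.0152, -0.0083], [0.016, -0.0067], [0.0166, -0.0051], [0.017, -0.0034], [0.0172, -0.0017], [0.0173, 0.0], [0.0172, 0.0018], [0.017, 0.0035], [0.0165, 0.0052]]
```

Request:
drive_effector(
  motion={"sx":[0.001, 0.003, 0.005, 0.006, 0.008, 0, 0], "sy":[0, 0, 0, 0, 0, 0, 0], "sz":[-0.017, -0.017, -0.017, -0.016, -0.016, 0, 0], "turn":[0, 0, 0, 0, 0, 0, 0]},
)

```text
clock: 13.3
tcp_pos: [0.468, -0.0042, 0.1798]
orientation: [3.122, 0.335, 0.008]
force: [3.6, -2.8, 0.7]
width: 0.0489
finger_force: 44.8
```

```bash
python3 go.py
```

```text
t 13.3 p [ 0.468  -0.0042  0.1798] psi 0.214 q6 2.919 w 0.0489 F [ 3.6 -2.8  0.7] M [-0.52 -0.7   0.1 ]
```

Request:
drive_effector(
  motion={"sx":[0.009, 0.011, 0.012, 0.013, 0.014, 0], "sy":[0, 0, 0, 0, 0, 0], "sz":[-0.015, -0.014, -0.012, -0.011, -0.010, 0], "turn":[0, 0, 0, 0, 0, 0]},
)

```text
clock: 13.8
tcp_pos: [0.5238, 0.0081, 0.24]
orientation: [3.122, 0.334, -0.003]
force: [-0.3, -4.0, -0.8]
width: 0.0483
finger_force: 45.1
```

```bash
python3 go.py
python3 - <<'E'
from rig import manip, optics, monitor
import cv2,numpy as np
d=optics.get_image("side")["color"][90:250,210:350,::-1]
cv2.imwrite("pics/r4.png",cv2.resize(d,None,fx=3.5,fy=3.5,interpolation=cv2.INTER_CUBIC))
E
```

```text
t 13.8 p [0.5238 0.0081 0.24  ] psi 0.213 q6 2.945 w 0.0483 F [-0.3 -4.  -0.8] M [-0.93  0.2  -0.17]
```

View pics/r4.png

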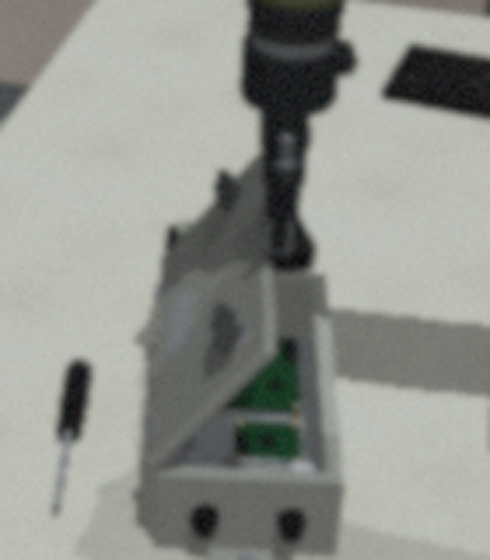

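The door is about 1 rad open and the tab is still in the grip at about (290,240). I'll continue the arc.

Request:
drive_effector(
  motion={"sx":[0.015, 0.016, 0.017, 0.017, 0.017, 0.017, 0.017, 0], "sy":[0, 0, 0, 0, 0, 0, 0, 0], "sz":[-0.008, -0.007, -0.005, -0.003, -0.002, 0, 0.002, 0], "turn":[0, 0, 0, 0, 0, 0, 0, 0]},
)

```text
clock: 14.52
tcp_pos: [0.64, 0.0325, 0.2646]
orientation: [3.121, 0.334, 0.01]
force: [3.7, 1.5, 2.1]
width: 0.0405
finger_force: 1.8
```

```bash
python3 go.py
```

```text
t 14.52 p [0.64   0.0325 0.2646] psi 0.213 q6 2.980 w 0.0405 F [3.7 1.5 2.1] M [ 0.02 -0.69  0.05]
```

```bash
python3 - <<'E'
from rig import manip, optics, monitor
import cv2,numpy as np
d=optics.get_image("side")["color"][90:250,190:350,::-1]; e=optics.get_image("top")["color"][130:270,180:320,::-1]
d=cv2.resize(d,(420,420),interpolation=cv2.INTER_CUBIC);e=cv2.resize(np.clip(e*1.8,0,255).astype('u1'),(370,420),interpolation=cv2.INTER_CUBIC)
cv2.imwrite("pics/r5.png",np.hstack([d,e]))
E
```

```text
(no output)
```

View pics/r5.png

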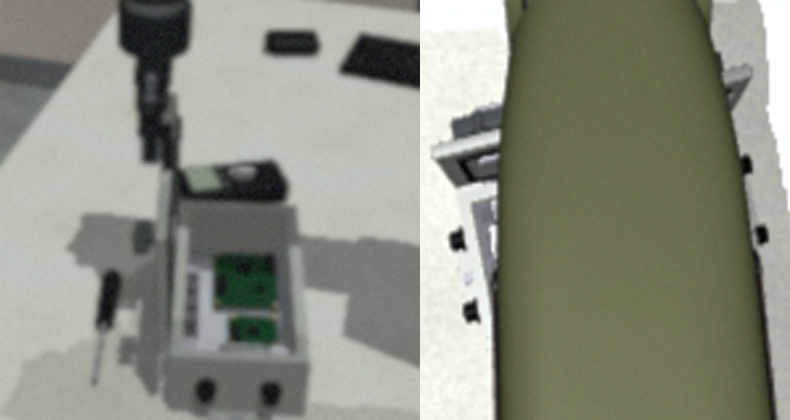

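The door stands nearly upright (side crop about (172,150)), and the fingers have slipped off to its back at (155,140). It holds by friction. I'll open the gripper, go up and over to the front, close, and push.

Request:
drive_effector(
  motion={"sx":[0, 0, 0, 0, 0, 0, 0], "sy":[0, 0, 0, 0, 0, 0, 0], "sz":[0, 0, 0, -0.02, -0.03, -0.03, 0], "turn":[0, 0, 0, 0, 0, 0, 0]},
  aperture=0.085,
)

```text
clock: 15.2
tcp_pos: [0.6374, 0.0334, 0.3492]
orientation: [3.123, 0.335, 0.011]
force: [0.4, -0.1, 1.5]
width: 0.085
finger_force: 0.0
```

Request:
drive_effector(
  motion={"sx":[-0.025, -0.03, -0.03, -0.03, 0, 0], "sy":[0, 0, 0, 0, 0, 0], "sz":[0, 0, 0, 0, 0, 0], "turn":[0, 0, 0, 0, 0, 0]},
  aperture=0,
)

```text
clock: 15.7
tcp_pos: [0.5218, 0.0086, 0.3432]
orientation: [-3.124, -0.334, 0.003]
force: [0.5, -0.7, -0.4]
width: 0.0114
finger_force: 0.0
```

```bash
python3 go.py
python3 - <<'E'
from rig import manip, optics, monitor
import cv2,numpy as np
d=optics.get_image("side")["color"][90:250,190:350,::-1]
cv2.imwrite("pics/r6.png",cv2.resize(d,(560,560),interpolation=cv2.INTER_CUBIC))
E
```

```text
t 15.7 p [0.5218 0.0086 0.3432] psi 0.213 q6 2.945 w 0.0114 F [ 0.5 -0.7 -0.4] M [-0.06 -0.01  0.02]
```

View pics/r6.png

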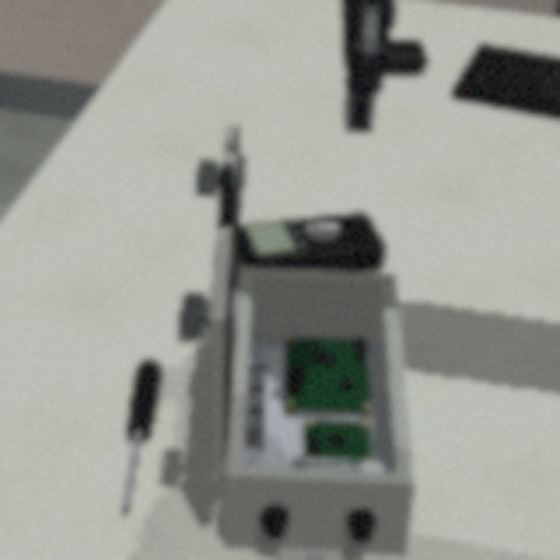

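The door is upright near (230,200) in the crop, and the gripper is in front of it, clear. I'll go down and push.

Request:
drive_effector(
  motion={"sx":[0, 0, 0, 0.02, 0.02, 0.02, 0.015, 0.01, 0.01, 0.01, 0.01, 0], "sy":[0, 0, 0, 0, 0, 0, 0, 0, 0, 0, 0, 0], "sz":[0.035, 0.035, 0.028, 0, 0, 0, 0, 0, 0, 0, 0, 0], "turn":[0, 0, 0, 0, 0, 0, 0, 0, 0, 0, 0, 0]},
)

```text
clock: 16.75
tcp_pos: [0.6379, 0.0338, 0.243]
orientation: [-3.124, -0.336, 0.005]
force: [0.0, 0.4, -0.4]
width: 0.0001
finger_force: 0.0
```

```bash
python3 go.py
```

```text
t 16.75 p [0.6379 0.0338 0.243 ] psi 0.214 q6 2.980 w 0.0001 F [ 0.   0.4 -0.4] M [0.05 0.03 0.04]
```

Request:
drive_effector(
  motion={"sx":[0.006, 0.005, 0.003, 0], "sy":[0, 0, 0, 0], "sz":[0, 0, 0, 0], "turn":[0, 0, 0, 0]},
)

```text
clock: 17.08
tcp_pos: [0.6511, 0.0365, 0.2451]
orientation: [-3.124, -0.335, -0.0]
force: [-1.6, 0.4, 0.3]
width: 0.0001
finger_force: 0.6
```

```bash
python3 go.py
```

```text
t 17.08 p [0.6511 0.0365 0.2451] psi 0.214 q6 2.984 w 0.0001 F [-1.6  0.4  0.3] M [-0.08  0.33 -0.02]
```

Request:
drive_effector(
  motion={"sx":[0.003, 0.003, 0], "sy":[0, 0, 0], "sz":[0, 0, 0], "turn":[0, 0, 0]},
)

```text
clock: 17.33
tcp_pos: [0.6527, 0.0369, 0.2454]
orientation: [3.123, 0.335, -0.012]
force: [-11.3, -2.2, 3.3]
width: -0.0004
finger_force: 6.1
```

```bash
python3 go.py
```

```text
t 17.33 p [0.6527 0.0369 0.2454] psi 0.213 q6 2.985 w -0.0004 F [-11.3  -2.2   3.3] M [-0.5   2.34  0.01]
```

The force climbed to 11 N with almost no further motion, so the door is at its stop. I'll back off and check.

Request:
drive_effector(
  motion={"sx":[-0.01, -0.03, -0.03, -0.03, 0, 0, -0.03, 0, 0], "sy":[0, 0, 0, 0, 0, 0, 0, 0, 0], "sz":[0, 0, 0, 0, -0.03, -0.03, 0, 0, 0], "turn":[0, 0, 0, 0, 0, 0, 0, 0, 0]},
)

```text
clock: 18.08
tcp_pos: [0.53, 0.01, 0.3072]
orientation: [3.124, 0.335, 0.008]
force: [1.2, 0.6, -0.5]
width: 0.0001
finger_force: 0.0
```

```bash
python3 go.py
python3 - <<'E'
from rig import manip, optics, monitor
import cv2,numpy as np
d=optics.get_image("side")["color"][90:250,190:350,::-1]; e=optics.get_image("top")["color"][130:270,180:320,::-1]
d=cv2.resize(d,(420,420),interpolation=cv2.INTER_CUBIC);e=cv2.resize(np.clip(e*1.8,0,255).astype('u1'),(370,370),interpolation=cv2.INTER_CUBIC)
cv2.imwrite("pics/r7.png",np.hstack([d[:370+50],np.pad(e,((0,50),(0,0),(0,0)))]))
E
```

```text
t 18.08 p [0.53   0.01   0.3072] psi 0.213 q6 2.947 w 0.0001 F [ 1.2  0.6 -0.5] M [-0.01 -0.07 -0.01]
```

View pics/r7.png

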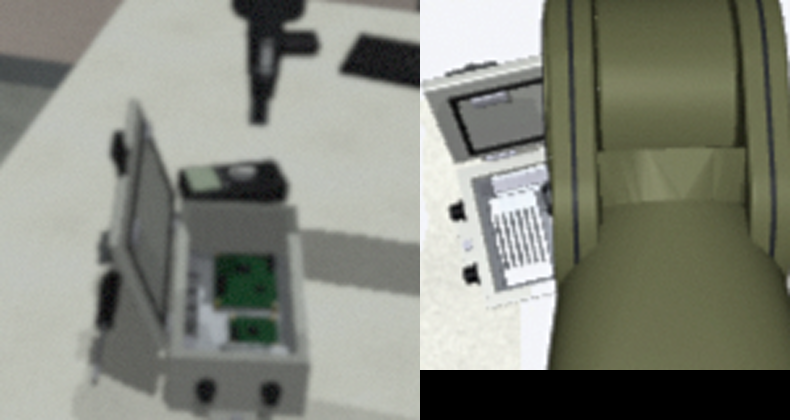

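The door leans back at its stop (side crop (145,110) to (165,320)). The wings still lie parallel to its edge, and the arm is clear.

```bash
python3 -c "
from rig import manip, optics, monitor
print(manip.job_done())"
```

```text
the job is handed in; nothing more can be done
None
```

I handed the job in at about 18 s: both latches are turned to unlocked (about 1.5 rad, estimated from the tool angle), the door is open against its stop, the arm is clear of everything, and I steered clear of the bystanders; no verdict was returned.

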